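# From online seminar to notes: hang up the headphones and set the tablet to the clipboard

### The job

The online seminar is over and I want to copy the slides onto the clipboard. Get the headphones off the desk by hanging them by their headband over the wooden bar of the headphone stand, and set the tablet for reading: swivel it on its stand so that the screen squarely faces the middle of the clipboard, and lean it back 30 degrees from upright. Let go of everything and leave the other things on the desk where they are.

Things in the scene. Friction and masses are not known exactly. Their poses are not given: they have to be found in the camera images.
- headphones: rigid over-ear headphones, 0.24 kg, beige cups, black arched band, standing on the flat cup ends (tips easily). 182 mm tall, 160 wide; cups 60 front to back, 76 high, 84 clear between them. Band 28 mm wide front to back; crown 13 mm thick (top 182, underside 169 mm up; the lowest 5 mm a cushion 26 wide). Origin midway between the cups' lower ends; x front-back (symmetric), y cup to cup, z up
- headphones_crown (a point): the middle of the underside of the headband's crown, 169 mm above the headphones' origin, same axes; this rests on the bar when they hang
- headphone_stand: headphone stand fixed to the desk: black round foot 112 mm across, 12 mm high; a black post 12 mm thick rises from the foot's rear (44 mm behind the origin, -x) to a level bar that runs forward (+x) over the foot and ends free. Origin at the foot's centre on the desk; x along the bar from post to free end, z up
- bar_mid (a point): middle of the top of the bar's light wooden sleeve, 215 mm above the desk, 9 mm ahead (+x) of the stand's origin; axes as the stand. Sleeve 24 mm thick, 82 mm long (41 mm either way along x). At its front a black end cap, 28 mm thick (2 mm above the sleeve), 6 mm long, is the free end, 47 mm from this point. The post stands 53 mm behind this point, no higher than the bar
- tablet_stand: aluminium tablet stand fixed to the desk: round foot 128 mm across and 11 mm high. On it turns a disc with an upright arm that carries the tablet on a tilt hinge. Origin at the centre of the foot on the desk, on the swivel axis; x is where the screen looks when joint swivel is 0, z up
- swivel (a joint): turn of the arm and tablet about the upright axis through the stand's origin, rad, positive anticlockwise seen from above, 0 when the screen looks along the stand's x; stops at -1.6 and 1.6. Stiff (0.15 N m) and stays where it is left
- tilt (a joint): lean of the tablet back from upright, rad: 0 upright, positive with the top edge going away from the side the screen looks to (30 degrees = 0.524); stops at -0.35 and 1.2. Stiff (0.3 N m) and stays where it is left
- tilt_hinge (a point): the middle of the tilt axis (level, parallel to the tablet's long edges), 117 mm above the desk, 18 mm behind the swivel axis. Axes as tablet_top
- tablet_top (a point): middle of the upper long edge of the dark landscape tablet, mid-thickness. Tablet 196 mm wide, 136 high, 9 thick, held firmly by a magnetic plate 90 x 74 mm on its back; the upper edge is free and can be pinched across the 9 mm. x straight out of the screen, y along the upper edge, z up along the tablet. The tilt hinge lies 22.5 mm behind (-x) and 68 mm below (-z)
- clipboard: clear acrylic clipboard with a ruled white sheet and a steel spring clip at its -x end, lying loose; 232 mm long (x), 162 mm wide (y), 4 mm board, 19 mm high at the clip. Origin at its middle, on the desk
- notebook: closed navy notebook with a coral band, lying loose, 212 x 150 x 16 mm; bystander. Origin at its middle, on the desk
- mug: coral ceramic mug, 82 mm across and 95 mm high, handle on its +y side, standing on the coaster; bystander. Origin at the centre of its underside
- coaster: round wooden coaster, 100 mm across and 9 mm high, under the mug; bystander. Origin at the centre of its underside
- bell: chrome desk bell on a black foot, 86 mm across and 58 mm high; bystander. Origin at the centre of its underside
- tin: silver aluminium tin with closed hinged lid, 88 x 128 x 57 mm; bystander. Origin at the centre of its underside
Things that resemble listed ones, but are neither listed nor needed, are in the scene too. There is more than one size of the tablet_stand; the job needs the middle-sized.

How it is judged (in metres and radians):
At the end, for the whole second after the job is handed in: Headphones hang still by the crown on the bar's sleeve (within 41 mm along, 25 mm across its middle; within 17 deg of upright). Seen from above, the line out of the screen's middle passes within 50 mm of the clipboard's middle. Tablet leans back 30 +- 5 deg. All released and still (x of headphones_crown in the frame of bar_mid between -0.041 and 0.041 m and y of headphones_crown in the frame of bar_mid between -0.025 and 0.025 m and z of headphones_crown in the frame of bar_mid between -0.012 and 0.008 m and angle between headphones's own z axis and vertical below 0.3 rad and contact force between headphones and headphone_stand above 0.8 N and linear speed of headphones below 0.03 m/s and y of clipboard in the frame of tablet_top between -0.05 and 0.05 m and x of clipboard in the frame of tablet_top above 0 m and value of joint tilt between 0.436 and 0.611 rad and velocity of joint tilt between -0.02 and 0.02 rad/s and velocity of joint swivel between -0.02 and 0.02 rad/s and contact force between each of headphones, tablet_stand and the fingers below 0.1 N); the robot touches nothing.
It fails at once if the clipboard or the notebook is shifted by more than 20 mm (distance of any of clipboard, notebook from where it was at the start of the episode above 0.02 m).
It fails at once if the mug, its coaster, the bell or the tin is shifted by more than 20 mm (distance of any of mug, coaster, bell, tin from where it was at the start of the episode above 0.02 m).
It also fails if it takes over 53 s, if anything falls off the work surface, if the arm or the gripper's body presses on something with over 40 N, if the wrist force passes 120 N, or if a joint passes its speed limit or range.

### The arm

A 7-joint arm with a two-finger parallel gripper is mounted at the origin on the work surface. World frame = base frame: x ahead of the robot, y to its left, z up, the work surface at z = 0. Lengths are in mm, angles in rad, forces in N, time in s.
With the tool pointing down it reaches from about 400 to 875 mm from the base axis. Payload 4.4 kg.
Tool frame: the origin (TCP) lies at the very end of the fingers, on their centre line; the grasp point (between the pads) lies 19 mm behind it; z points along the fingers, y is the direction in which the jaws open and shut (so a half turn about z gives the same grasp; the last joint's range is limited). The gripper opens to 85 mm and grips with 20 to 120 N. Pads are 22 mm wide; open, the fingers measure 114 mm over their backs; the gripper's body (76 mm by 85 mm) begins 54 mm behind the grasp point. The pads swing forward as they close: fully open they stand 13 mm farther back than shut.
Start: joints at [-1.218, 0.628, 0.038, 1.517, -0.027, 0.996, -0.02], TCP at [264.31, 593.85, 231.313] pointing down, gripper open.
Joint ranges: [-3.06, 3.06], [-0.37, 2.12], [-1.25, 1.32], [0.18, 2.47], [-1.1, 4.24], [0.23, 1.98], [-2.94, 2.94]. Speed limits (rad/s): [2.57, 2.57, 3.14, 3.14, 3.14, 3.14, 3.14].

### API

Orientations are given as [roll, pitch, yaw] about the fixed x, y, z axes, in that order (R = Rz(yaw) Ry(pitch) Rx(roll)).
In Python, from cell import ctrl, eyes gives the robot as it stands.
- The arm moves only by the tool move_arm, never from a script. Its argument "increments" is a list of rows, each a list of 6 numbers: the shift along the tool's x, y, z in cm, then the turn, a rotation vector about the tool's x, y, z in degrees. In form: [[x, y, z, wx, wy, wz], ...]. A call has 1 to 20 rows; each row is the pose to reach, as a shift and turn from the pose commanded when the call began, along the tool's axes at that moment; what a row does not reach only later rows make up. A row lasts 1/10 s, in which the tool goes at most 50 mm and 8.59 degrees, less where a joint would pass 70% of its speed; a pose out of reach is approached as far as the arm can. A call with a gripper value outside its range is refused whole. "grip" is the opening, from -1 (shut) to 1 (fully open), set as the call begins (left out, the last holds). The fingers move at their own pace and stop on an object; the grip force is fixed at half the most. Time passes only in rows, so rows that repeat a pose let the fingers close. It gives the time, the measured TCP pose, the force and the opening at its end, in the units of the state.
- ctrl.read_state(): the state, without advancing time (a new reading comes with each control period).
- eyes.get_image(name): name is "side" or "top" or "wrist"; returns the picture (420x560x3 uint8, red, green, blue); there is no depth.
- eyes.calibration(name): a dict with "fx", "fy", "cx", "cy" (pixels), "dist" ([k1, k2, p1, p2, k3] as OpenCV has them; the pictures are not rectified), "pose" (4x4, takes a point from camera to world coordinates); the wrist camera has in their place "tool_from_camera" (4x4, takes a point from camera to tool coordinates, whose origin is the TCP and whose axes are the flange's). Camera axes: x right, y up, looking along -z (the intrinsics and any distortion apply to the point x, -y, -z); pixel columns grow to the right and rows downward; lengths in mm; the calibration is good to about 2 mm. A picture is of the moment at which its call begins: read the wrist's pose just before it. calibration takes no time and is no camera call.
- ctrl.finish_job(): hands the job in, once; it reports no verdict.
The state is a dict: "clock": time; "qpos": joint angles; "qd": joint speeds; "tau": joint torques, N m; "eef_pos": TCP position; "tool_rot": TCP orientation; "force": force on the tool from outside, world axes, zero at the start; "torque": the same for the moment, N m; "width": finger opening in mm.
Only numpy, scipy, OpenCV 4.12 (cv2) and the standard library are available. Lean on these libraries where they do the work, as an engineer would, in place of code of your own. Each camera call takes 0.05 s, during which the arm holds its last target. There are 200 camera calls.

## Working session

There is one attempt and no reset: what is moved stays moved. The work goes in short steps, Python scripts to look and compute and a tool call to move; the robot and the scene stay as the last step left them, time stands still between calls to the robot, and variables do not carry over. Pictures are saved under pics/ and viewed, about 8 in all and at most 12, crops included, and the job is handed in when it is done.

Besides the shell and the picture viewer there is one more tool, called after "Emit:" as name([rows], argument=value, ...), one row to a line, values as JSON. move_arm: Moves the arm, as the interface text tells. Its arguments: {"type":"object","properties":{"increments":{"type":"array","items":{"type":"array","items":{"type":"number"}}},"grip":{"type":"number"}},"required":["increments"]}

```bash
ls; mkdir -p pics; cat > h.py <<'E'
import numpy as np, cv2
from scipy.spatial.transform import Rotation as R
from cell import ctrl, eyes
def snap(n,f):
    s=ctrl.read_state(); im=eyes.get_image(n); cv2.imwrite('pics/'+f,im[:,:,::-1]); return s,im
def cam(n,s=None):
    c=eyes.calibration(n)
    K=np.array([[c['fx'],0,c['cx']],[0,c['fy'],c['cy']],[0,0,1.]])
    if 'pose' in c: P=np.array(c['pose'])
    else:
        s=s or ctrl.read_state(); T=np.eye(4); T[:3,:3]=R.from_euler('xyz',s['tool_rot']).as_matrix(); T[:3,3]=s['eef_pos']
        P=T@np.array(c['tool_from_camera'])
    return K,np.array(c['dist'],float),P
def ray(C,uv):
    K,d,P=C; u=cv2.undistortPoints(np.array(uv,float).reshape(-1,1,2),K,d)[:,0]
    v=np.c_[u[:,0],-u[:,1],-np.ones(len(u))]@P[:3,:3].T
    return P[:3,3],v/np.linalg.norm(v,axis=1)[:,None]
def onz(C,uv,z):
    o,v=ray(C,uv); return o+v*((z-o[2])/v[:,2])[:,None]
def proj(C,X):
    K,d,P=C; Y=(np.array(X,float).reshape(-1,3)-P[:3,3])@P[:3,:3]
    Y=Y*[1,-1,-1]; return cv2.projectPoints(Y,np.zeros(3),np.zeros(3),K,d)[0][:,0]
def tri(C1,a,C2,b):
    o1,v1=ray(C1,a);o2,v2=ray(C2,b);out=[]
    for p,q in zip(v1,v2):
        t=np.linalg.lstsq(np.c_[p,-q],o2-o1,rcond=None)[0]
        A=o1+p*t[0];B=o2+q*t[1]; out.append(np.r_[(A+B)/2,np.linalg.norm(A-B)])
    return np.array(out)
E
python3 - <<'E'
from h import *
s,a=snap('top','t0.png'); s,b=snap('side','s0.png'); s,c=snap('wrist','w0.png')
print(s)
np.set_printoptions(precision=3,suppress=True)
for n in('top','side'): print(cam(n))
c=eyes.calibration('wrist');print(c)
E
```

```text
pics
{'clock': 0.1, 'qpos': array([-1.21779391,  0.62926104,  0.03842749,  1.51827722, -0.02700737,
        0.99630865, -0.01999756]), 'qd': array([-4.67231963e-04, -1.81993021e-03,  4.22916802e-05, -2.85290149e-03,
        1.93384846e-04,  1.68755259e-03,  9.89310146e-04]), 'tau': array([ 2.56159386e-03, -5.64524245e+01,  1.23035196e+00, -1.93974030e+01,
        1.12724619e-02,  5.43247297e-03, -1.87542803e-06]), 'eef_pos': array([264.0628572 , 593.32167531, 230.47298975]), 'tool_rot': array([-3.13985563e+00,  1.93565821e-06,  2.72280243e+00]), 'force': array([ 0.4242525 , -0.87704505,  0.95407206]), 'torque': array([-0.02365663, -0.01598633, -0.0189971 ]), 'width': 85.70254043465118}
(array([[503.075,   0.   , 281.794],
       [  0.   , 503.075, 209.984],
       [  0.   ,   0.   ,   1.   ]]), array([-0.085,  0.   ,  0.   ,  0.   ,  0.   ]), array([[   0.017,    0.986,   -0.163,  257.949],
       [  -1.   ,    0.02 ,    0.013,  -93.229],
       [   0.016,    0.163,    0.987, 1698.608],
       [   0.   ,    0.   ,    0.   ,    1.   ]]))
(array([[379.157,   0.   , 274.542],
       [  0.   , 379.157, 212.008],
       [  0.   ,   0.   ,   1.   ]]), array([-0.085,  0.   ,  0.   ,  0.   ,  0.   ]), array([[   0.955,    0.202,   -0.218,  297.751],
       [  -0.297,    0.671,   -0.68 , -689.397],
       [   0.009,    0.714,    0.7  ,  771.145],
       [   0.   ,    0.   ,    0.   ,    1.   ]]))
{'fx': 348.4856779997336, 'fy': 348.4856779997336, 'cx': 274.3307159657054, 'cy': 210.7860456923445, 'dist': array([-0.082,  0.   ,  0.   ,  0.   ,  0.   ]), 'tool_from_camera': array([[  -0.001,    0.947,    0.323,   84.358],
       [   1.   ,    0.001,    0.001,    0.98 ],
       [   0.001,    0.323,   -0.947, -141.991],
       [   0.   ,    0.   ,    0.   ,    1.   ]])}
```

View pics/t0.png

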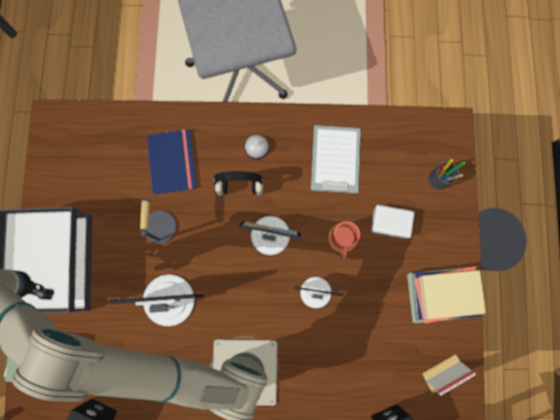

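View pics/s0.png

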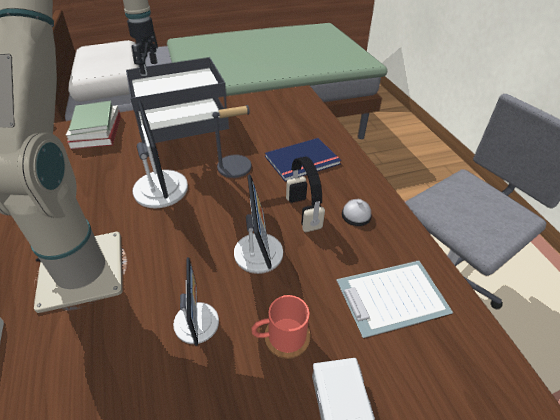

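Top view. Candidates for the tablet stand are three feet: large (168,300), middle (270,235) and small (316,292). I take the middle one. The headphones are at (238,183), the stand's foot is at (160,226) with its wooden sleeve at (145,217), and the clipboard is at (335,158). I'll check these in close crops.

```bash
python3 - <<'E'
import cv2
a=cv2.imread('pics/t0.png');b=cv2.imread('pics/s0.png')
cv2.imwrite('pics/t0c.png',cv2.resize(a[110:310,130:390],None,fx=3,fy=3,interpolation=cv2.INTER_CUBIC))
cv2.imwrite('pics/s0c.png',cv2.resize(b[90:290,200:460],None,fx=3,fy=3,interpolation=cv2.INTER_CUBIC))
E
```

```text
(no output)
```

View pics/t0c.png

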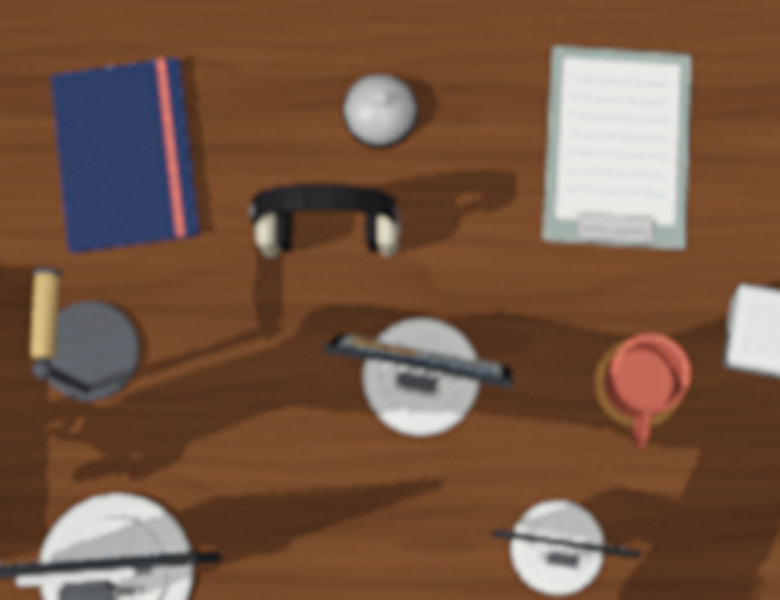

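View pics/s0c.png

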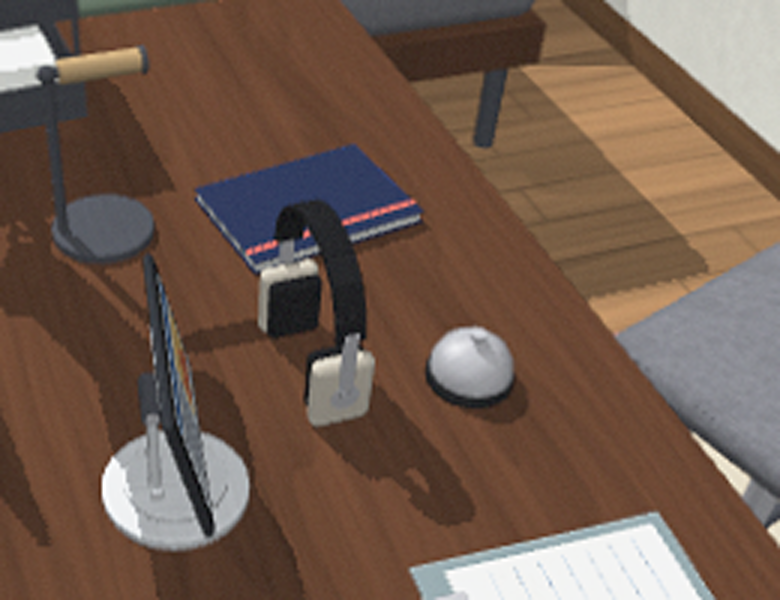

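The crops confirm the choices: the middle foot is at crop (421,378), the band's crown at (324,197), the sleeve runs from (46,270) to (41,358), and the clipboard centre is near (618,147). Now for positions.

```bash
python3 - <<'E'
from h import *
np.set_printoptions(precision=1,suppress=True)
T=cam('top');S=cam('side')
t=lambda L:[(x/3+130-.33,y/3+110-.33) for x,y in L]
s=lambda L:[(x/3+200-.33,y/3+90-.33) for x,y in L]
cb=onz(T,t([(553,46),(691,54),(686,248),(543,240)]),4);print('clip',cb,cb.mean(0))
print('foot mid c,l,r',onz(T,t([(421,378),(362,378),(480,378)]),11), 'side',onz(S,s([(176,488)]),11))
print('big/small width',np.ptp(onz(T,t([(39,566),(194,566)]),11)[:,1]),np.ptp(onz(T,t([(510,547),(605,547)]),11)[:,1]))
print('sleeve ends z215',onz(T,t([(46,270),(41,358)]),215))
print('hp foot',onz(T,t([(93,350)]),12),onz(S,s([(103,228)]),12))
print('crown',onz(T,t([(324,197),(324,184),(324,210)]),182))
print('cups top z76 ',onz(T,t([(268,250),(388,250)]),10))
print('cup side view lower fwd/back',onz(S,s([(310,425),(371,411)]),0))
print('tablet back line',onz(T,t([(334,345),(510,374)]),185))
print('tri tab top-left(+y) corner',tri(T,t([(334,345)]),S,s([(149,257)])))
print('tab +-',tri(T,t([(510,374)]),S,s([(183,400)])))
E
```

```text
clip [[ 843.8 -223.     4. ]
 [ 838.2 -385.9    4. ]
 [ 604.9 -377.7    4. ]
 [ 610.7 -212.9    4. ]] [ 724.4 -299.9    4. ]
foot mid c,l,r [[ 448.2  -76.4   11. ]
 [ 446.9  -10.1   11. ]
 [ 449.5 -142.7   11. ]] side [[450.  -81.8  11. ]]
big/small width 172.23800900307077 105.43657100239315
sleeve ends z215 [[526.2 299.7 215. ]
 [437.4 299.2 215. ]]
hp foot [[472.3 294.3  12. ]] [[471.4 291.9  12. ]]
crown [[614.2  25.8 182. ]
 [628.   26.2 182. ]
 [600.5  25.3 182. ]]
cups top z76  [[591.4 101.1  10. ]
 [594.2 -35.7  10. ]]
cup side view lower fwd/back [[590.4 -36.7   0. ]
 [651.2 -36.6   0. ]]
tablet back line [[ 460.4   10.5  185. ]
 [ 434.3 -167.8  185. ]]
tri tab top-left(+y) corner [[458.2  10.1 192.9   2.3]]
tab +- [[ 433.6 -166.9  209.5    4.2]]
```

Emit:
move_arm([
  [0, 0, -5, 0, 0, 0],
  [0, 0, -6, 0, 0, 8],
  [-55.2, -37.6, -6, 0, 0, 66],
  [-55.2, -37.6, -6, 0, 0, 66],
  [-55.2, -37.6, -6, 0, 0, 66],
  [-55.2, -37.6, -6, 0, 0, 66],
  [-55.2, -37.6, -6, 0, 0, 66],
  [-55.2, -37.6, -6, 0, 0, 66],
  [-55.2, -37.6, -6, 0, 0, 66],
  [-55.2, -37.6, -6, 0, 0, 66],
  [-55.2, -37.6, -6, 0, 0, 66],
  [-55.2, -37.6, -6, 0, 0, 66],
  [-55.2, -37.6, -6, 0, 0, 66],
  [-55.2, -37.6, -6, 0, 0, 66],
  [-55.2, -37.6, -6, 0, 0, 66],
  [-55.2, -37.6, -6, 0, 0, 66],
  [-55.2, -37.6, -6, 0, 0, 66],
  [-55.2, -37.6, -6, 0, 0, 66],
  [-55.2, -37.6, -6, 0, 0, 66],
  [-55.2, -37.6, -6, 0, 0, 66],
], grip=1)

```text
clock: 2.15
eef_pos: [615.1, 27.9, 291.3]
tool_rot: [-3.141, -0.001, 1.574]
force: [-0.3, -0.8, -0.3]
width: 85.4
```

```bash
cat >> h.py <<'E'
def show():
    s=ctrl.read_state(); print(round(s['clock'],2),np.round(s['eef_pos'],1),np.round(np.degrees(s['tool_rot']),1),np.round(s['qpos'],2),'F',np.round(s['force'],1),'w',round(s['width'],1))
E
python3 - <<'E'
from h import *
s,c=snap('wrist','w1.png'); show()
C=cam('wrist',s); print(proj(C,[(615,26,182),(615,26,169)]).round())
E
```

```text
2.2 [615.3  27.6 291.4] [-180.    -0.    90.1] [-0.34  0.55  0.4   1.55 -0.23  1.09  0.13] F [-0.2  0.6  1. ] w 85.6
[[275. 212.]
 [275. 206.]]
```

View pics/w1.png

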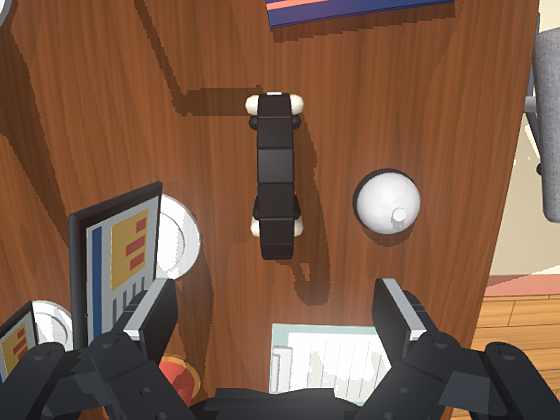

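Wrist view: the band runs vertically along column ~276, its flat crown segment spans rows 149–183, the bell is at (388,203), and the tablet's screen is at (115,265). I'll cast these onto the crown's height.

```bash
python3 - <<'E'
from h import *
np.set_printoptions(precision=1,suppress=True)
im=cv2.imread('pics/w1.png'); s=ctrl.read_state(); C=cam('wrist',s)
for r in (130,155,166,178,200):
    row=im[r,245:310].max(1); k=np.where(row<65)[0]+245; 
    print(r,k.min(),k.max(),onz(C,[(k.min()-.5,r),(k.max()+.5,r)],182)[:,:2].ravel())
print(onz(C,[(275,149),(275,183)],182))
print('cups tops outer ends z76-ish',onz(C,[(276,95),(276,258)],100))
# tablet corners: top edge ends
print('tab',onz(C,[(161,184),(70,216)],185), tri(cam('top'),[(130-.33+334/3,110-.33+345/3)],C,[(160,183)]))
E
```

```text
130 257 292 [601.6  86.8 627.1  86.9]
155 257 293 [601.4  69.  628.2  69. ]
166 257 293 [601.2  60.9 628.3  60.9]
178 257 294 [601.1  51.9 629.2  51.9]
200 255 297 [599.4  34.9 631.8  34.9]
[[614.8  73.3 182. ]
 [614.8  48.1 182. ]]
cups tops outer ends z76-ish [[615.7 110.3 100. ]
 [616.2 -54.6 100. ]]
tab [[530.4  48.1 185. ]
 [454.8  22.7 185. ]] [[480.8  17.   47.5   7.2]]
```

```bash
python3 - <<'E'
from h import *
np.set_printoptions(precision=1,suppress=True)
im=cv2.imread('pics/w1.png'); C=cam('wrist')
cv2.imwrite('pics/w1c.png',cv2.resize(im[80:280,225:330],None,fx=4,fy=4,interpolation=cv2.INTER_CUBIC)[:600*4//3])
print(onz(C,[(247,104),(303,104),(251,227),(302,227)],76))
for y in(28,34,40):
    print(y,proj(C,[(615,y+80,90),(615,y+42,76),(615,y,182),(615,y-42,76),(615,y-80,90),(615,y-30,182),(615,y+30,182)]).round()[:,1])
    print(proj(cam('top'),[(615,y+80,90),(615,y,182),(615,y-80,90),(615,y+80,0),(615,y-80,0)]).round(1)[:,0], 'obs',130-.33+252/3,130-.33+398/3)
E
python3 - <<'E'
import cv2;im=cv2.imread('pics/w1c.png');cv2.imwrite('pics/w1c.png',cv2.resize(cv2.imread('pics/w1.png')[85:270,225:330],None,fx=3.2,fy=3.2,interpolation=cv2.INTER_CUBIC))
E
```

```text
[[587.1 101.6  76. ]
 [642.5 101.7  76. ]
 [588.7 -28.8  76. ]
 [644.9 -28.7  76. ]]
28 [ 98. 136. 209. 214. 252. 245. 170.]
[214.6 237.  263.4 217.6 264. ] obs 213.67 262.33666666666664
34 [ 91. 130. 201. 209. 247. 238. 162.]
[212.7 235.  261.6 215.8 262.2] obs 213.67 262.33666666666664
40 [ 84. 124. 193. 204. 242. 231. 154.]
[210.9 233.1 259.8 214.1 260.5] obs 213.67 262.33666666666664
```

View pics/w1c.png

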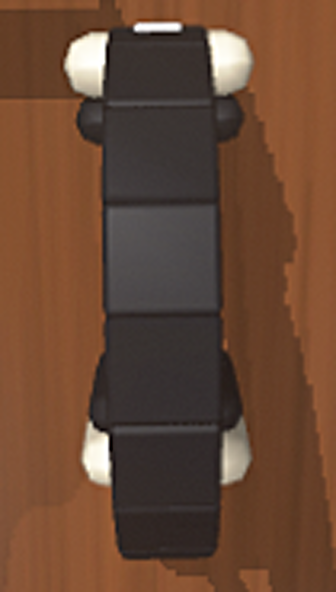

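Emit:
move_arm([
  [0.55, 0, 4, 0, 0, 0],
  [0.55, 0, 8, 0, 0, 0],
  [0.55, 0, 11, 0, 0, 0],
  [0.55, 0, 12.2, 0, 0, 0],
  [0.55, 0, 12.2, 0, 0, 0],
  [0.55, 0, 12.2, 0, 0, 0],
])

```text
clock: 2.8
eef_pos: [616.7, 31.5, 170.6]
tool_rot: [3.139, 0.0, 1.571]
force: [0.8, -0.5, -0.3]
width: 85.5
```

Emit:
move_arm([
  [0, 0, 0, 0, 0, 0],
  [0, 0, 0, 0, 0, 0],
  [0, 0, 0, 0, 0, 0],
  [0, 0, 0, 0, 0, 0],
  [0, 0, 0, 0, 0, 0],
  [0, 0, 0, 0, 0, 0],
  [0, 0, 0, 0, 0, 0],
  [0, 0, 0, 0, 0, 0],
  [0, 0, 0, 0, 0, 0],
  [0, 0, 0, 0, 0, 0],
], grip=-1)

```text
clock: 3.8
eef_pos: [616.6, 31.4, 170.2]
tool_rot: [3.139, -0.0, 1.571]
force: [0.2, 0.3, 6.0]
width: 26.4
```

Emit:
move_arm([
  [0, 0, -2, 0, 0, 0],
  [0, 0, -4.5, 0, 0, 0],
  [0, 0, -7, 0, 0, 0],
  [2, 0, -7.5, 0, 0, 0],
  [5, 0, -7.5, 0, 0, 0],
  [8, 0, -7.5, 0, 0, 0],
  [11, 0, -7.5, 0, 0, 0],
  [14, 0, -7.5, 0, 0, 0],
  [16, 0, -7.5, 0, 0, 0],
  [16, 0, -7.5, 0, 0, 0],
  [16, 0, -7.5, 0, 0, 0],
])

```text
clock: 4.9
eef_pos: [614.8, 190.9, 243.2]
tool_rot: [-3.139, 0.002, 1.572]
force: [-0.3, -0.2, -3.7]
width: 26.1
```

```bash
python3 - <<'E'
from h import *
s,b=snap('side','s2.png'); s,c=snap('wrist','w2.png'); s,d=snap('top','t2.png'); show()
v=np.hstack([cv2.imread('pics/w2.png'),cv2.imread('pics/s2.png')]); cv2.imwrite('pics/v2.png',cv2.resize(v,(800,300),interpolation=cv2.INTER_AREA))
E
```

```text
5.05 [615.6 189.2 244. ] [-1.80e+02  1.00e-01  8.99e+01] [-0.57  0.64  0.39  1.53 -0.26  1.03 -0.11] F [ 0.1 -0.3 -2.1] w 26.0
```

View pics/v2.png

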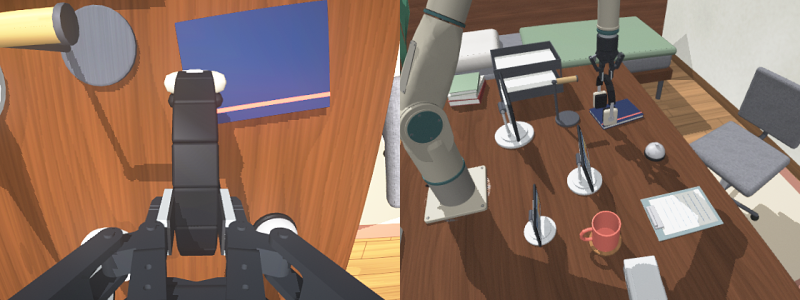

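Both views show the band firmly held (force z ≈ -2 N), the cups clear of the notebook, and the bar's cap at about (92,33) in the wrist view. Next I'll measure the sleeve.

```bash
python3 - <<'E'
from h import *
np.set_printoptions(precision=1,suppress=True)
s=ctrl.read_state()
for n,f,roi in(('wrist','w2.png',(0,0,140,100)),('top','t0.png',(130,190,160,245)),('side','s0.png',(212,100,255,122))):
    C=cam(n,s); im=cv2.imread('pics/'+f); h=cv2.cvtColor(im,cv2.COLOR_BGR2HSV)
    m=cv2.inRange(h,(14,50,120),(32,200,255)); k=np.zeros_like(m); x0,y0,x1,y1=roi; k[y0:y1,x0:x1]=m[y0:y1,x0:x1]
    n_,L,st,ce=cv2.connectedComponentsWithStats(k); i=1+st[1:,4].argmax(); print(n,st[i],ce[i])
    ys,xs=np.where(L==i)
    if n=='wrist':
        for c in(10,40,70):
            r=ys[xs==c]; a=onz(C,[(c,r.min()-.5),(c,r.max()+.5)],203); print(c,r.min(),r.max(),a[:,:2].ravel())
        print('front end',onz(C,[(xs.max(),ys[xs>=xs.max()-1].mean())],203))
    if n=='top':
        for r in(ys.min()+1,ys.max()-1): print(r,onz(C,[(xs[ys==r].mean(),r)],212))
    if n=='side':
        v=cv2.minAreaRect(np.c_[xs,ys].astype(np.float32));print(v,onz(C,[v[0]],205))
E
```

```text
wrist [   0    9   85   58 3724] [38.  39.2]
10 16 65 [482.3 315.3 478.1 291.1]
40 13 63 [499.1 315.3 495.3 291. ]
70 10 60 [515.2 315.5 512.  291.6]
front end [[519.5 292.2 203. ]]
top [140 200  10  30 244] [144.2 214.5]
201 [[522.6 303.2 212. ]]
228 [[440.8 299.7 212. ]]
side [219 106  28  10 192] [233.  110.4]
((232.70999145507812, 110.469970703125), (7.071067810058594, 27.577165603637695), 81.8698959350586) [[482.9 304.7 205. ]]
```

Emit:
move_arm([
  [4, 0, 0, 0, 0, 0],
  [8, 0, 0, 0, 0, 0],
  [11.2, 0, 0, 0, 0, 0],
  [11.2, 0, 0, 0, 0, 0],
  [11.2, 0, 0, 0, 0, 0],
  [11.2, -3, 0, 0, 0, 0],
  [11.2, -6, 0, 0, 0, 0],
  [11.2, -9, 0, 0, 0, 0],
  [11.2, -12, 0, 0, 0, 0],
  [11.2, -13.4, 0, 0, 0, 0],
  [11.2, -13.4, 0, 0, 0, 0],
  [11.2, -13.4, 0, 0, 0, 0],
  [11.2, -13.4, 1, 0, 0, 0],
  [11.2, -13.4, 2, 0, 0, 0],
  [11.2, -13.4, 2.4, 0, 0, 0],
  [11.2, -13.4, 2.4, 0, 0, 0],
  [11.2, -13.4, 2.4, 0, 0, 0],
])

```text
clock: 6.75
eef_pos: [481.9, 303.2, 220.0]
tool_rot: [-3.141, 0.0, 1.571]
force: [-0.1, -0.2, -3.7]
width: 26.2
```

```bash
python3 - <<'E'
from h import *
show()
s,b=snap('side','s3.png'); s,c=snap('wrist','w3.png')
a=cv2.resize(cv2.imread('pics/s3.png')[60:240,170:350],(400,400),interpolation=cv2.INTER_CUBIC)
cv2.imwrite('pics/v3.png',np.hstack([a,cv2.resize(cv2.imread('pics/w3.png'),(400,300)).copy() if 0 else cv2.copyMakeBorder(cv2.resize(cv2.imread('pics/w3.png'),(400,300)),0,100,0,0,cv2.BORDER_CONSTANT)]))
E
```

```text
6.75 [481.9 303.2 220. ] [-180.    0.   90.] [-0.87  0.55  0.39  1.77 -0.27  0.87 -0.35] F [-0.1 -0.2 -3.7] w 26.2
```

View pics/v3.png

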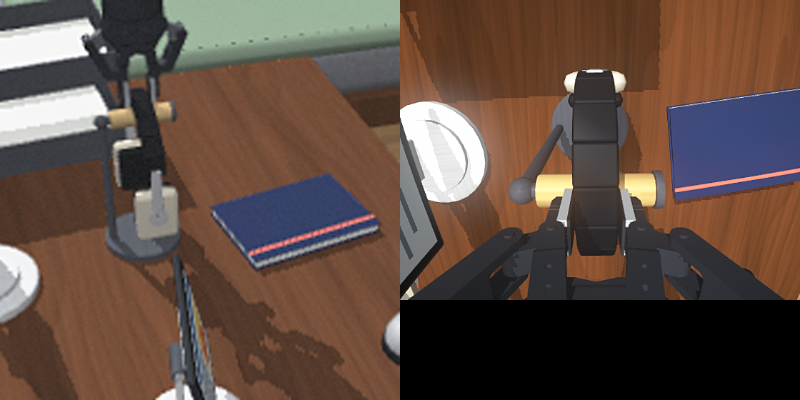

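The band is over the sleeve and roughly centred along it. Next I lower it gently until it makes contact.

Emit:
move_arm([
  [0, 0, 0.2, 0, 0, 0],
  [0, 0, 0.3, 0, 0, 0],
  [0, 0, 0.4, 0, 0, 0],
  [0, 0, 0.4, 0, 0, 0],
  [0, 0, 0.4, 0, 0, 0],
])

```text
clock: 7.35
eef_pos: [481.7, 303.4, 216.3]
tool_rot: [-3.142, -0.0, 1.571]
force: [-0.3, 0.4, -2.4]
width: 26.4
```

Emit:
move_arm([
  [0, 0, 0.1, 0, 0, 0],
  [0, 0, 0.2, 0, 0, 0],
  [0, 0, 0.2, 0, 0, 0],
])

```text
clock: 7.65
eef_pos: [481.8, 303.5, 215.7]
tool_rot: [3.141, -0.001, 1.571]
force: [-2.6, -2.1, 7.4]
width: 26.2
```

Emit:
move_arm([
  [0, 0, 0, 0, 0, 0],
  [0, 0, 0, 0, 0, 0],
  [0, 0, 0, 0, 0, 0],
  [0, 0, 0, 0, 0, 0],
  [0, 0, 0, 0, 0, 0],
], grip=0)

```text
clock: 8.15
eef_pos: [481.7, 303.4, 214.2]
tool_rot: [-3.141, 0.0, 1.571]
force: [-0.4, 0.6, 0.0]
width: 42.6
```

Emit:
move_arm([
  [0, 0, -0.5, 0, 0, 0],
  [0, 0, -1.5, 0, 0, 0],
  [0, 0, -3, 0, 0, 0],
  [0, 0, -6, 0, 0, 0],
  [0, 0, -10, 0, 0, 0],
  [0, 0, -10, 0, 0, 0],
  [0, 0, -10, 0, 0, 0],
])

```text
clock: 8.85
eef_pos: [482.2, 303.6, 315.9]
tool_rot: [3.139, -0.002, 1.571]
force: [0.0, 1.0, 0.5]
width: 42.9
```

```bash
python3 - <<'E'
from h import *
show()
s,b=snap('side','s4.png'); s,c=snap('wrist','w4.png');snap('top','t4.png')
a=cv2.resize(cv2.imread('pics/s4.png')[60:240,170:350],(400,400),interpolation=cv2.INTER_CUBIC)
cv2.imwrite('pics/v4.png',np.hstack([a,cv2.copyMakeBorder(cv2.resize(cv2.imread('pics/w4.png'),(400,300)),0,100,0,0,cv2.BORDER_CONSTANT)]))
E
```

```text
8.85 [482.2 303.6 315.9] [ 1.799e+02 -1.000e-01  9.000e+01] [-0.9   0.45  0.44  1.64 -0.21  1.09 -0.4 ] F [0.  1.  0.5] w 42.9
```

View pics/v4.png

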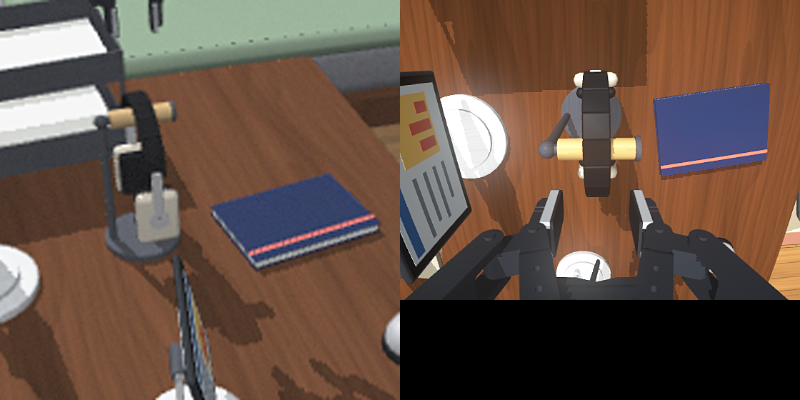

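The headphones hang centred on the sleeve and have been released. On to the tablet.

Emit:
move_arm([
  [-4, 0, 0, 0, 0, 0],
  [-38.2, -3, 1, 0, 0, 8],
  [-38.2, -3, 1, 0, 0, 8],
  [-38.2, -3, 1, 0, 0, 8],
  [-38.2, -3, 1, 0, 0, 8],
  [-38.2, -3, 1, 0, 0, 8],
  [-38.2, -3, 1, 0, 0, 8],
  [-38.2, -3, 1, 0, 0, 8],
  [-38.2, -3, 1, 0, 0, 8],
  [-38.2, -3, 1, 0, 0, 8],
  [-38.2, -3, 1, 0, 0, 8],
  [-38.2, -3, 1, 0, 0, 8],
])

```text
clock: 10.2
eef_pos: [451.8, -76.9, 303.9]
tool_rot: [-3.141, -0.0, 1.434]
force: [0.2, 0.1, -0.1]
width: 42.7
```

```bash
python3 - <<'E'
from h import *
snap('wrist','w5.png'); show()
C=cam('wrist'); print(proj(C,[(453,-78,185),(467,20,185),(439,-175,185)]).round())
E
```

```text
10.25 [451.9 -77.1 304. ] [-180.    -0.    82.2] [-0.33  0.3   0.58  1.94 -0.2   0.96  0.2 ] F [-0.4 -0.3  0. ] w 42.9
[[277. 206.]
 [278.  73.]
 [276. 311.]]
```

View pics/w5.png

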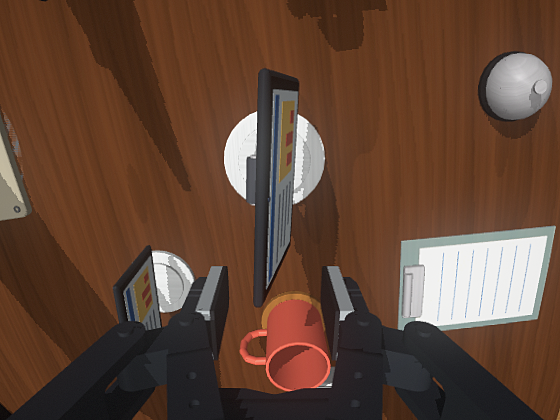

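The top edge runs from (264,69) to (260,305), left of the upright prediction (277), and the screen is visible. So the tablet already leans back a little. I'll solve for the lean.

```bash
python3 - <<'E'
from h import *
np.set_printoptions(precision=1,suppress=True)
C=cam('wrist')
im=cv2.imread('pics/w5.png')
for r in(90,150,205,250): print(r,im[r,250:302].max(1))
A=np.array([449,-78.])
ps=np.radians(-8.3)
for d in(0,5,10,15,20):
    t=np.radians(d); z=117+68*np.cos(t)+22.5*np.sin(t)
    xr=-18+22.5*np.cos(t)-68*np.sin(t)
    P=onz(C,[(264.5,72),(262,190),(260.5,303)],z); e=P[0]-P[2]; y=np.arctan2(-e[0],e[1])
    n=np.array([np.cos(y),np.sin(y)])
    B=P[[0,2],:2].mean(0)
    print(d,'z',z,'pred xr',xr,'obs xr',n@(B-A),'lat',[-n[1],n[0]]@(B-A),'yaw',np.degrees(y),'len',np.linalg.norm(e),P[1])
    zb=z-136*np.cos(t); q=onz(C,[(298,80)],zb)[0,:2]; print('   bottom front obs xr',n@(q-A),'pred',xr+136*np.sin(t)+4.5*np.cos(t))
E
```

```text
90 [106 105 107 109 106 107 110  92  54  55  58  59  62  63  58  57  52  49
  46  45  39  32  45 114 125 123 122 123 120 107 109 106  96  96  90  91
  89  88  80  63  65  60  45  41  32  32  29  22  49  96 113 108]
150 [232 232 232 234 240 212  90  57  67  69  73  74  73  69  68  63  58  55
  53  44  67 155 123 129  81  84  89 117 123 124 167 121 124 125 124 125
 124 124 125 125 125 120 117 125 104 133 252 237 235 235 236 233]
205 [108 121 135 144 148  47  57  60  62  66  64  62  61  56  50  45  42  33
  46 114 123 130  75  78  86 124 118 120 115  66 111 121  88  83 124 101
  81 120  88  95 124 118  32  82  81  74  69  73  75  73  72  71]
250 [104 103 101 103  50  53  57  59  59  57  56  54  51  43  36  32  25  76
 148 119  85  71  78 110 117 116 112  59 107 117 115 114 116 118 117  46
  15  46 117 114 107 106 103 104 106 103  72  78  77  79  76  75]
0 z 185.0 pred xr 4.5 obs xr -8.096684981262136 lat 5.321579674770743 yaw -9.448854408385827 len 188.83240163314593 [442.9 -63.5 185. ]
   bottom front obs xr 24.24385813486249 pred 9.0
5 z 186.702243682061 pred xr -1.51220979977648 obs 
[... 165 characters left out ...]
55317884
10 z 187.87401120233608 pred xr -7.6499016385765835 obs xr -8.013326785122464 lat 6.2068933965197814 yaw -9.448854408385833 len 186.75311614746286 [443.2 -62.7 187.9]
   bottom front obs xr 23.935628476720087 pred 20.39788541268088
15 z 188.50638470246338 pred xr -13.866363975467372 obs xr -7.994985341562901 lat 6.401690458019783 yaw -9.448854408385834 len 186.29560747829817 [443.2 -62.5 188.5]
   bottom front obs xr 23.735952190210053 pred 25.679692376776256
20 z 188.59455143826935 pred xr -20.11428577846253 obs xr -7.992428142046677 lat 6.428849440889234 yaw -9.448854408385825 len 186.23182073524984 [443.2 -62.5 188.6]
   bottom front obs xr 23.507851844965714 pred 30.629070507365
```

```bash
cat >> h.py <<'E'
A=np.array([449,-76.,0])
def pose(yaw,t,depth):
    "tool pose gripping the upper edge, tip `depth` mm below it; degrees"
    y,t=np.radians([yaw,t]); n=np.array([np.cos(y),np.sin(y),0]); l=np.array([-n[1],n[0],0]); z=np.array([0,0,1.])
    tx=np.cos(t)*n+np.sin(t)*z; tz=-np.sin(t)*n+np.cos(t)*z
    top=A-18*n+117*z+22.5*tx+68*tz
    return np.c_[l,tx,-tz], top-depth*tz
def incs(targets):
    s=ctrl.read_state(); R0=R.from_euler('xyz',s['tool_rot']).as_matrix(); p0=s['eef_pos']
    for Rt,p in targets: print(np.r_[R0.T@(p-p0)/10,R.from_matrix(R0.T@Rt).as_rotvec(degrees=True)].round(2).tolist())
E
python3 - <<'E'
from h import *
for d in(-45,-20,0,15): print(pose(-9.4,11.5,d)[1].round(1))
incs([pose(-9.4,11.5,d) for d in(-45,-20,0,15)])
E
```

```text
[430.8 -73.  232.2]
[435.7 -73.8 207.7]
[439.6 -74.4 188.1]
[442.6 -74.9 173.4]
[0.11, -2.14, 7.18, -11.54, -0.17, 1.57]
[0.1, -1.64, 9.63, -11.54, -0.17, 1.57]
[0.09, -1.24, 11.59, -11.54, -0.17, 1.57]
[0.08, -0.94, 13.06, -11.54, -0.17, 1.57]
```

Emit:
move_arm([
  [0.1, -2.1, 2, -6, 0, 1.6],
  [0.1, -2.1, 5, -11.5, 0, 1.6],
  [0.1, -2.1, 7.2, -11.5, 0, 1.6],
  [0.1, -2.1, 7.2, -11.5, 0, 1.6],
  [0.1, -1.6, 9.6, -11.5, 0, 1.6],
  [0.1, -1.2, 11.6, -11.5, 0, 1.6],
  [0.1, -0.9, 13, -11.5, 0, 1.6],
  [0.1, -0.9, 13, -11.5, 0, 1.6],
  [0.1, -0.9, 13, -11.5, 0, 1.6],
])

```text
clock: 11.15
eef_pos: [444.1, -76.4, 175.0]
tool_rot: [2.94, -0.003, 1.404]
force: [0.9, -1.3, 1.2]
width: 42.5
```

Emit:
move_arm([
  [0, 0, 0, 0, 0, 0],
  [0, 0, 0, 0, 0, 0],
  [0, 0, 0, 0, 0, 0],
  [0, 0, 0, 0, 0, 0],
  [0, 0, 0, 0, 0, 0],
  [0, 0, 0, 0, 0, 0],
  [0, 0, 0, 0, 0, 0],
], grip=-1)

```text
clock: 11.85
eef_pos: [443.5, -76.3, 175.1]
tool_rot: [2.939, -0.004, 1.403]
force: [-1.2, 1.0, 6.5]
width: 7.4
```

```bash
python3 - <<'E'
from h import *
show(); print(pose(-9.4,11.5,15)[1].round(1))
incs([pose(-9.4-k,11.5,15) for k in(6,12,18,24,30)])
incs([pose(-39.4,11.5+k,15) for k in(6,12,18.5)])
E
```

```text
11.85 [443.5 -76.3 175.1] [168.4  -0.2  80.4] [-0.17  0.39  0.36  2.3  -0.47  0.3   0.42] F [-1.2  1.   6.5] w 7.4
[442.6 -74.9 173.4]
[0.19, -0.14, 0.15, 0.08, -1.36, 5.65]
[0.25, -0.13, 0.15, 0.07, -2.56, 11.53]
[0.32, -0.11, 0.15, 0.06, -3.76, 17.4]
[0.38, -0.09, 0.16, 0.05, -4.96, 23.28]
[0.44, -0.06, 0.16, 0.04, -6.16, 29.16]
[0.74, -0.55, -0.03, -5.82, -7.68, 28.81]
[1.04, -1.05, -0.16, -11.69, -9.19, 28.41]
[1.36, -1.62, -0.23, -18.04, -10.81, 27.91]
```

Emit:
move_arm([
  [0.06, 0, 0, 0, -1.2, 5.9],
  [0.13, 0, 0, 0, -2.4, 11.7],
  [0.2, 0.03, 0, 0, -3.6, 17.6],
  [0.26, 0.05, 0, 0, -4.8, 23.5],
  [0.32, 0.08, 0, 0, -6, 29.3],
  [0.32, 0.08, 0, 0, -6, 29.3],
  [0.32, 0.08, 0, 0, -6, 29.3],
])

```text
clock: 12.55
eef_pos: [444.4, -72.8, 175.0]
tool_rot: [2.942, -0.003, 0.882]
force: [-2.0, 1.7, 6.7]
width: 7.1
```

```bash
python3 - <<'E'
from h import *
show(); print(pose(-39.4,11.5,15)[1].round(1))
incs([pose(-39.4,11.5+k,15) for k in(0,6,12,18.5)])
E
```

```text
12.55 [444.4 -72.8 175. ] [168.6  -0.2  50.5] [-0.49  0.47  0.7   2.28 -0.55  0.37 -0.07] F [-2.   1.7  6.7] w 7.1
[444.  -71.9 173.4]
[0.04, -0.12, 0.13, -0.07, -0.13, -0.11]
[0.04, -0.69, -0.07, -6.07, -0.13, -0.11]
[0.04, -1.28, -0.22, -12.07, -0.12, -0.12]
[0.04, -1.92, -0.3, -18.57, -0.12, -0.13]
```

Emit:
move_arm([
  [0, -0.3, -0.1, -3, 0, 0],
  [0, -0.57, -0.2, -6, 0, 0],
  [0, -0.86, -0.28, -9, 0, 0],
  [0, -0.86, -0.28, -9, 0, 0],
  [0, -0.86, -0.28, -9, 0, 0],
])

```text
clock: 13.05
eef_pos: [435.8, -65.9, 176.3]
tool_rot: [2.792, 0.006, 0.887]
force: [1.0, -2.1, -18.4]
width: 7.3
```

```bash
python3 - <<'E'
from h import *
show()
E
```

```text
13.05 [435.8 -65.9 176.3] [159.9   0.3  50.8] [-0.76  0.53  0.94  2.41 -1.1   0.23  0.42] F [  1.   -2.1 -18.4] w 7.3
```

The tilt reached about 20°, but joints 5 and 6 are at their limits. I'll release here and push the rest with closed fingers.

Emit:
move_arm([
  [0, 0, 0, 0, 0, 0],
  [0, 0, 0, 0, 0, 0],
  [0, 0, 0, 0, 0, 0],
  [0, 0, 0, 0, 0, 0],
  [0, 0, 0, 0, 0, 0],
], grip=0)

```text
clock: 13.55
eef_pos: [438.5, -67.4, 178.2]
tool_rot: [2.787, -0.001, 0.88]
force: [0.0, -0.1, 0.4]
width: 42.9
```

Emit:
move_arm([
  [0, 0, -1.5, 0, 0, 0],
  [0, 0, -3, 0, 0, 0],
  [0, 0, -5, 4, 0, 0],
  [0, 0, -8, 12, 0, 0],
  [0, 0, -10, 20, 0, 0],
  [0, 0, -10, 20, 0, 0],
  [0, 0, -10, 20, 0, 0],
  [0, 0, -10, 20, 0, 0],
])

```text
clock: 14.35
eef_pos: [410.9, -45.1, 271.2]
tool_rot: [3.137, 0.0, 0.88]
force: [-0.8, -0.5, -0.0]
width: 42.7
```

```bash
python3 - <<'E'
from h import *
snap('wrist','w6.png'); show()
np.set_printoptions(precision=1,suppress=True)
im=cv2.imread('pics/w6.png');cv2.imwrite('pics/v6.png',im)
C=cam('wrist')
for t in(10,15,20,25,30):
    Rt,p=pose(-39.4,t,0); l=Rt[:,0]; print(t,proj(C,[p+98*l,p,p-98*l,p+98*l+136*Rt[:,2]+4.5*Rt[:,1]]).ravel())
E
```

```text
14.4 [410.5 -44.8 271. ] [179.8   0.   50.4] [-0.82  0.47  1.23  2.1  -0.55  0.95  0.03] F [ 0.8 -0.2 -0.3] w 42.7
10 [344.4  68.1 336.6 219.3 329.2 335.6 346.3  77.4]
15 [334.5  68.  327.8 219.7 321.5 336.2 352.4  77.3]
20 [324.2  67.9 318.8 219.8 313.6 336.4 358.5  77.2]
25 [313.9  67.9 309.6 219.6 305.6 336.1 364.4  77. ]
30 [303.6  67.9 300.6 219.1 297.7 335.3 370.1  76.9]
```

View pics/v6.png

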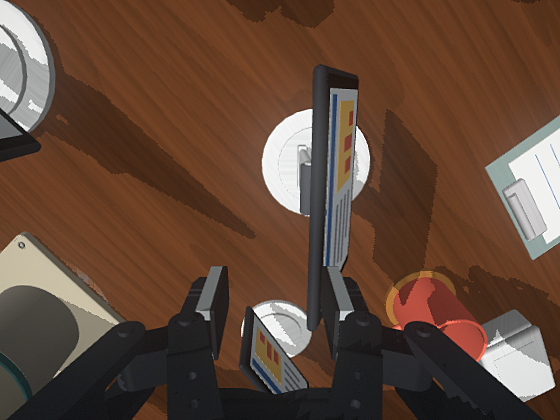

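The view matches a yaw of about -39° and a lean of about 20–21°; the top edge runs (321,70)–(314,325). Next I straddle the edge with open fingers and push back with the front pad.

Emit:
move_arm([
  [0, 3.2, 0, 0, 0, 0],
  [0, 3.2, 2, 0, 0, 0],
  [0, 3.2, 6, 0, 0, 0],
  [0, 3.2, 9.6, 0, 0, 0],
  [0, 3.2, 9.6, 0, 0, 0],
  [0, 3.2, 9.6, 0, 0, 0],
  [0, 2.8, 9.6, 0, 0, 0],
  [0, 2.3, 9.6, 0, 0, 0],
  [0, 1.8, 9.6, 0, 0, 0],
  [0, 1.4, 9.6, 0, 0, 0],
  [0, 1, 9.6, 0, 0, 0],
  [0, 0.7, 9.6, 0, 0, 0],
  [0, 0.7, 9.6, 0, 0, 0],
  [0, 0.7, 9.6, 0, 0, 0],
])

```text
clock: 15.8
eef_pos: [419.3, -51.2, 176.6]
tool_rot: [3.131, -0.001, 0.88]
force: [3.4, -2.9, 0.8]
width: 42.8
```

```bash
python3 - <<'E'
from h import *
show(); s=ctrl.read_state(); v=(s['eef_pos']-A); y=np.radians(-39.4); print('n',v[:2]@[np.cos(y),np.sin(y)])
E
```

```text
15.8 [419.3 -51.2 176.6] [179.4  -0.   50.4] [-0.61  0.6   1.    2.2  -0.77  0.74  0.23] F [ 3.4 -2.9  0.8] w 42.8
n -38.67878688435911
```

Emit:
move_arm([
  [0, -0.2, 0, 0, 0, 0],
  [0, -0.4, 0, 0, 0, 0],
  [0, -0.4, 0, 0, 0, 0],
  [0, -0.4, 0, 0, 0, 0],
])

```text
clock: 16.2
eef_pos: [416.2, -48.7, 176.5]
tool_rot: [3.131, -0.001, 0.88]
force: [3.8, -3.5, 0.7]
width: 42.8
```

```bash
python3 - <<'E'
from h import *
show(); s=ctrl.read_state(); v=(s['eef_pos']-A); y=np.radians(-39.4); print('n',v[:2]@[np.cos(y),np.sin(y)])
E
```

```text
16.2 [416.2 -48.7 176.5] [179.4  -0.   50.4] [-0.62  0.59  1.    2.21 -0.77  0.73  0.23] F [ 3.8 -3.5  0.7] w 42.8
n -42.621238206500266
```

Emit:
move_arm([
  [0, 0.8, 0, 0, 0, 0],
  [0, 1.6, 0, 0, 0, 0],
  [0, 1.6, -2, 0, 0, 0],
  [0, 1.6, -6, 0, 0, 0],
  [0, -0.6, -9.6, 0, 0, 0],
  [0, -0.6, -9.6, 0, 0, 0],
  [0, -0.6, -9.6, 0, 0, 0],
])

```text
clock: 16.9
eef_pos: [409.1, -42.4, 271.7]
tool_rot: [3.137, -0.001, 0.883]
force: [-0.5, 0.3, 0.1]
width: 42.6
```

```bash
python3 - <<'E'
from h import *
snap('wrist','w7.png'); show()
np.set_printoptions(precision=1,suppress=True)
C=cam('wrist'); im=cv2.imread('pics/w7.png')
for t in(20,25,28,30,32,35):
    Rt,p=pose(-39.4,t,0); l=Rt[:,0]; print(t,proj(C,[p+98*l,p,p-98*l,p+98*l+136*Rt[:,2]+4.5*Rt[:,1]]).ravel())
for r in(75,80,150,200,250,290): print(r,im[r,285:380:2].max(1))
E
```

```text
16.95 [408.9 -42.8 271.2] [179.8   0.   50.5] [-0.82  0.46  1.23  2.1  -0.54  0.94  0.02] F [ 0.5  0.  -1.1] w 43.2
20 [328.4  68.8 322.3 220.3 316.6 336.7 361.1  77.9]
25 [318.1  68.8 313.2 220.1 308.6 336.4 367.   77.8]
28 [311.9  68.8 307.8 219.9 303.9 336.  370.5  77.7]
30 [307.8  68.8 304.2 219.7 300.7 335.7 372.8  77.7]
32 [303.8  68.9 300.6 219.4 297.6 335.2 375.   77.6]
35 [297.7  69.  295.3 218.9 293.  334.5 378.3  77.5]
75 [115 116 111 113 113 115 111 108 107  93  53  60  69  59  54  46  42  31
  33  31  34  36  40  39  43  41  39  42  40  38  39  40  39  41  41  36
  35  33  44  62  84 109 104 101  98 101  97  97]
80 [116 119 116 117 112 112 114 112 111  96  53  61  69  62  56  50  42  32
  33  31  31  31  31  29  31  31  31  29  30  32  29  31  30  30  32  29
  31  32  32  35  38  39  32 108 102  98  99  99]
150 [237 242 241 241 241 241 240 237 237  47  76  87  79  74  66  60  53  41
 175 152 104 106 102 148 149 156 165 156 156 156 160 132 132 131 132 145
 156 148 148 160  64 242 241  64  81 110 106 105]
200 [237 242 240 237 241 242 240 245 193  67  80  79  74  66  59  49  35 225
 151 104 105 100 157 149 151 150 149 148 150 151 152 143  84 155 120 122
 149 158  38  88  85  80  82  79  77  77  76  72]
250 [113 111 114 115 111 108 109 110  57  63  75  65  58  46  36  28 142 148
  95  99 105 151 148 151  94 112 152 110 118 153  89 135 148 146 147 158
  42 111 107 108 108 111 111 115 114 116 113 110]
290 [115 113 110 112 114 112 116  88  60  77  70  61  51  39  30 127 152 102
  44  44  43  45  42  40  53 120 114 116 114 116 118  54  43  44  45  44
  42  47 119 114 110 102 104 100 108 115 112 113]
```

View pics/w7.png

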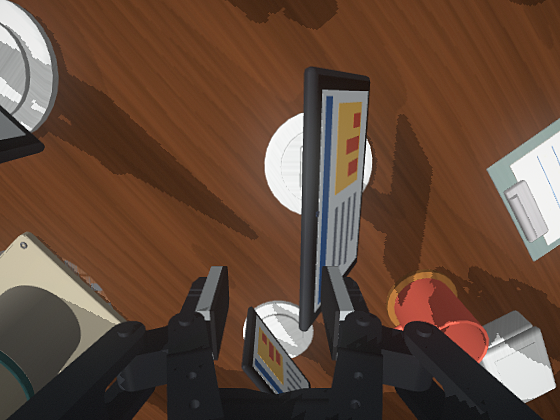

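The pose now reads about 28° (top edge centre around column 311, lower corner at 370). I'll check for bias using the earlier frame, where the gripper fixed the lean at 20°, and check the bystanders and the facing direction from the top view.

```bash
python3 - <<'E'
from h import *
np.set_printoptions(precision=1,suppress=True)
g=cv2.imread('pics/w6.png')
for f in('w6','w7'):
    im=cv2.imread(f'pics/{f}.png').astype(int)
    for r in(90,150,200,250,290):
        v=im[r,290:335].max(1); print(f,r,290+np.argmin(np.diff(v)) , 290+np.argmax(np.diff(v)), v[::2])
s,t=snap('top','t5.png'); a=cv2.imread('pics/t0.png'); b=cv2.imread('pics/t5.png')
d=cv2.absdiff(a,b).max(2); 
for n,(x0,y0,x1,y1) in dict(clip=(305,120,365,198),note=(142,125,203,198),bell=(240,130,275,162),tin=(368,200,418,242),mug=(325,215,365,262)).items(): print(n,(d[y0:y1,x0:x1]>50).sum())
E
```

```text
w6 90 312 329 [114 118 117 116 111 103 104 107 103 102 108  83  58  62  67  62  57  50
  44  34 147 132 132]
w6 150 311 327 [236 236 236 237 197 188 153 126 171 180 176  63  77  80  79  72  66  57
  50 116 135  93 104]
w6 200 299 325 [238 238 238 240 246  56  93 100 102 102  64  69  73  74  70  63  52  38
 119 133  91 106 137]
w6 250 308 323 [114 108 105 107 109 105 107 109 113 106  56  62  69  60  53  41  23 114
 125  85 119 135  90]
w6 290 306 333 [110 112 110 114 109 109 108 108 106  60  61  68  64  56  43  36  43  42
  42  43  38  36 101]
w7 90 303 321 [113 115 118 117 116 115 116  56  58  70  66  60  53  48  37  32 133 161
 160 131 127 125 125]
w7 150 302 319 [241 241 241 240 242 188 237  69  80  82  77  71  64  56  51 112 152 136
 105 104 120 153 151]
w7 200 301 318 [237 241 240 239 243 241  46  72  86  75  71  61  52  47 115 147 140 104
 105 117 152 148 150]
w7 250 332 316 [114 114 108 108 109  89  58  74  70  64  52  41  32  69 153 129 100  99
 134 148 148 140  76]
w7 290 320 314 [110 112 112 115 115  59  66  74  65  57  44  34  63 155 135  86  43  44
  42  42  42  35 105]
clip 0
note 0
bell 0
tin 42
mug 92
```

The relative estimate (20° + 6.4°) is about 26.5° and the absolute one is 28°. I'll nudge it about 2.5° further.

Emit:
move_arm([
  [0, 2.9, 0, 0, 0, 0],
  [0, 2.9, 2, 0, 0, 0],
  [0, 2.9, 6, 0, 0, 0],
  [0, 2.9, 9.6, 0, 0, 0],
  [0, 2.9, 9.6, 0, 0, 0],
  [0, 2.5, 9.6, 0, 0, 0],
  [0, 2, 9.6, 0, 0, 0],
  [0, 1.5, 9.6, 0, 0, 0],
  [0, 1, 9.6, 0, 0, 0],
  [0, 0.7, 9.6, 0, 0, 0],
  [0, 0.5, 9.6, 0, 0, 0],
  [0, 0.3, 9.6, 0, 0, 0],
  [0, 0.3, 9.6, 0, 0, 0],
  [0, 0.3, 9.6, 0, 0, 0],
])

```text
clock: 18.4
eef_pos: [414.2, -46.8, 176.6]
tool_rot: [3.131, -0.001, 0.881]
force: [4.6, -3.6, 1.0]
width: 42.9
```

Emit:
move_arm([
  [0, 0.8, 0, 0, 0, 0],
  [0, 1.5, 0, 0, 0, 0],
  [0, 1.5, -2, 0, 0, 0],
  [0, 1.5, -6, 0, 0, 0],
  [0, -0.3, -9.6, 0, 0, 0],
  [0, -0.3, -9.6, 0, 0, 0],
  [0, -0.3, -9.6, 0, 0, 0],
])

```text
clock: 19.1
eef_pos: [409.2, -42.5, 271.8]
tool_rot: [3.137, -0.001, 0.883]
force: [0.5, -0.2, -1.0]
width: 42.7
```

```bash
python3 - <<'E'
from h import *
np.set_printoptions(precision=1,suppress=True)
snap('wrist','w8.png'); show(); C=cam('wrist')
im=cv2.imread('pics/w8.png').astype(int)
for r in(90,150,200,250): v=im[r,280:335].max(1); print(r,280+np.argmax(v<75), v[::2])
for t in(26,28,30,32):
    Rt,p=pose(-39.4,t,0); print(t,proj(C,[p]).ravel(), proj(C,[p+98*Rt[:,0]+136*Rt[:,2]+4.5*Rt[:,1]]).ravel())
print(im[77,350:390].max(1))
E
```

```text
19.15 [408.9 -42.8 271.2] [179.8   0.   50.5] [-0.8  0.5  1.2  2.1 -0.5  0.9  0. ] F [-0.3  0.6 -0. ] w 42.9
90 299 [124 119 122 116 117 117 122 122 122 112  59  65  75  68  62  54  46  41
  37 172 166 167 143 136 136 135 134 134]
150 299 [243 247 220 245 244 244 244 244 249 144  76  92  88  80  73  65  59  57
 145 155 152 110 113 108 148 159 159 164]
200 298 [249 243 243 245 246 240 244 244 253  54  78  87  81  74  64  55  53  73
 163 157 108 111 107 155 158 158 159 157]
250 297 [108 106 116 117 114 120 118 113  92  60  79  73  66  53  43  35  51 164
 153 102 107 102 163 156 156 152  79 138]
26 [311.4 220.1] [368.2  77.8]
28 [307.8 219.9] [370.5  77.7]
30 [304.2 219.7] [372.8  77.7]
32 [300.6 219.4] [375.   77.6]
[ 44  45  45  45  45  44  42  44  45  44  43  44  44  45  44  44  42  43
  42  39  38  70 109 104 102 105 105 102 101 101 100 103 104 105 105 104
 104 103 102 104]
```

That frame shows a 4 px shift, which is +2.3°, so the lean is about 29–30°. I'll retreat and run the final numeric checks.

Emit:
move_arm([
  [0, 0, -5, 0, 0, 0],
  [0, 0, -10, 0, 0, 0],
  [0, 0, -14, 0, 0, 0],
  [0, 0, -14, 0, 0, 0],
  [0, 0, -14, 0, 0, 0],
  [0, 0, -14, 0, 0, 0],
])

```text
clock: 19.75
eef_pos: [407.6, -42.6, 410.2]
tool_rot: [3.139, 0.002, 0.88]
force: [-0.4, 0.6, -0.1]
width: 42.8
```

```bash
python3 - <<'E'
from h import *
np.set_printoptions(precision=1,suppress=True)
snap('top','t9.png'); snap('side','s9.png'); show()
T=cam('top')
def d(a,b,x0,y0,x1,y1): return int((cv2.absdiff(cv2.imread('pics/'+a),cv2.imread('pics/'+b)).max(2)[y0:y1,x0:x1]>50).sum())
print('headphones side vs s4',d('s4.png','s9.png',212,95,255,180))
for n,r in dict(clip=(305,120,365,198),note=(142,125,203,198),bell=(240,130,275,162),tin=(368,200,418,242),mug=(325,215,365,262)).items(): print(n,d('t0.png','t9.png',*r))
for f in('t0','t9'):
    h=cv2.cvtColor(cv2.imread(f'pics/{f}.png'),cv2.COLOR_BGR2HSV); m=cv2.inRange(h,(0,120,90),(8,255,255)); k=m[210:265,322:368]; M=cv2.moments(k,True); print('mug',f,M['m00'],M['m10']/M['m00'],M['m01']/M['m00'])
    t=cv2.inRange(h,(0,0,150),(180,60,255))[200:242,368:418]; M=cv2.moments(t,True); print('tin',M['m00'],M['m10']/M['m00'],M['m01']/M['m00'])
for n in('clip',):
    a=cv2.imread('pics/t9.png')
# tablet edge endpoints predicted in the top view and darkness there
Rt,p=pose(-39.4,30,0); l=Rt[:,0]
print('pred edge',proj(T,[p+98*l,p-98*l]).ravel())
g=cv2.imread('pics/t9.png').max(2); q=(g[200:270,225:312]<60).astype(np.uint8)
n,L,st,ce=cv2.connectedComponentsWithStats(q); i=1+st[1:,4].argmax(); print(st[i]+[225,200,0,0,0])
E
```

```text
19.85 [407.7 -42.8 410.3] [179.8   0.2  50.4] [-1.   0.2  1.3  1.9 -0.2  1.2 -0.3] F [ 0.  -0.1 -0.2] w 42.9
headphones side vs s4 173
clip 0
note 0
bell 0
tin 22
mug 92
mug t0 680.0 23.58235294117647 26.154411764705884
tin 1078.0 24.53061224489796 21.09647495361781
mug t9 683.0 23.65300146412884 26.34260614934114
tin 1057.0 24.964049195837276 21.576158940397352
pred edge [238.  216.1 287.2 258.1]
[276 242  23  15  60]
```

```bash
python3 - <<'E'
from h import *
for f in('s4','s9'):
    im=cv2.imread(f'pics/{f}.png'); g=im.max(2)
    h=cv2.cvtColor(im,cv2.COLOR_BGR2HSV)
    for n,m in(('cream',cv2.inRange(h,(10,15,130),(35,90,255))),('dark',cv2.inRange(g,0,50)),('wood',cv2.inRange(h,(14,90,120),(32,200,255)))):
        M=cv2.moments(m[95:175,215:255],True); print(f,n,M['m00'],round(M['m10']/M['m00'],1),round(M['m01']/M['m00'],1))
D=cv2.absdiff(cv2.imread('pics/s4.png'),cv2.imread('pics/s9.png')).max(2)[95:180,212:255]>50
ys,xs=np.where(D); print(np.histogram(xs+212,6),np.histogram(ys+95,6))
E
```

```text
s4 cream 367.0 21.7 55.3
s4 dark 569.0 18.7 31.3
s4 wood 118.0 17.2 15.8
s9 cream 345.0 21.7 54.6
s9 dark 687.0 18.0 27.3
s9 wood 95.0 15.8 16.2
(array([32,  3,  0, 44, 91,  3]), array([212. , 218.5, 225. , 231.5, 238. , 244.5, 251. ])) (array([159,  11,   0,   0,   0,   3]), array([ 95., 109., 123., 137., 151., 165., 179.]))
```

```bash
python3 -c "
from cell import ctrl
print(ctrl.finish_job())"
```

```text
the job is handed in; nothing more can be done
None
```

I handed the job in at about 20 s on the robot clock. My checks suggest it meets the task, but `finish_job` gave no verdict.

- **Headphones:** they hang by the headband on the wooden sleeve, within a few mm of its middle. I let go of them, and the close view showed them hanging level. Comparing the side view from then with the last one, the cups had not moved. About 170 pixels did change, mostly around bar height. I put that down to the arm and its shadow, but did not confirm it by eye.
- **Tablet swivel:** I pinched the top edge and turned it to about -39°, which points at the clipboard's middle (measured at about x 724, y -300 mm).
- **Tablet lean:** the pinched tilt got only to about 20° because joints 5 and 6 reached their range limits. I pushed the rest with the front finger. The last estimates were 29° and 32° from the close camera, and about 31° from where the finger stopped.
- **Failed check:** finding the tablet's top edge in the last top view did not work, because the mask caught only a fragment. The swivel and lean figures therefore rest on the wrist camera and the gripper pose.
- **Other things on the desk:** the clipboard, notebook and bell showed no change in the top view. The mug and tin shifted by at most half a pixel (about 1–2 mm), which is likely shading. The gripper ended open and clear of everything.

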